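# Fetch a food-sample pot from under the low rack with a reacher

### The arm

A 7-joint arm with a two-finger parallel gripper is mounted at the origin on the work surface. World frame = base frame: x ahead of the robot, y to its left, z up, the work surface at z = 0. Lengths are in mm, angles in rad, forces in N, time in s.
With the tool pointing down it reaches from about 425 to 800 mm from the base axis. Payload 8.3 kg.
Tool frame: the origin (TCP) lies midway between the tips of the shut fingers; the grasp point (between the pads) lies 19 mm behind it (tcp_to_grasp is the x of the grasp point in the tool frame, in mm); x points along the fingers, y is the direction in which the jaws open and shut, and the axes are right-handed (so a half turn about x gives the same grasp; the last joint's range is limited). The gripper opens to 85 mm and grips with 20 to 120 N. Pads are 22 mm wide; open, the fingers measure 114 mm over their backs; the gripper's body (76 mm by 85 mm) begins 54 mm behind the grasp point. The pads swing forward as they close: fully open they stand 13 mm farther back than shut.
Start: joints at [-1.207, 0.383, 0.016, 1.37, -0.006, 1.388, -0.046], TCP at [258.673, 568.939, 231.279] pointing down, gripper open.
Joint ranges: [-2.95, 2.95], [-0.25, 2.06], [-1.52, 1.56], [0.18, 2.33], [-1.44, 4.58], [0.02, 2.06], [-3.01, 3.01]. Speed limits (rad/s): [2.39, 2.39, 3.01, 3.01, 3.14, 3.14, 3.14].

### API

Orientations are given as a unit quaternion [x, y, z, w].
In Python, from rig import state, capture, close_job, tcp_to_grasp gives the robot as it stands.
- The arm moves only by the shell command python3 -m handwheel 'ROWS'. ROWS is JSON, a list of rows, each a list of 3 entries, a list of its own where there are three numbers: the turn, a rotation vector about the tool's x, y, z in rad, then the shift along the tool's x, y, z in cm, then the finger opening in cm, from 0 to 8.54. A call has 1 to 12 rows; each row is the pose to reach, as a shift and turn from the pose measured when the call began, along the tool's axes at that moment; what a row does not reach only later rows make up. A row lasts 1/10 s, in which the tool goes at most 50 mm and 8.59 degrees, less where a joint would pass 70% of its speed; a pose out of reach is approached as far as the arm can. A call with a gripper value outside its range is refused whole. The fingers move at their own pace and stop on an object; the grip force is fixed at half the most. Time passes only in rows, so rows that repeat a pose let the fingers close. It gives the time, the measured TCP pose, the force and the opening at its end, in the units of the state.
- state(): the state, without advancing time (a new reading comes with each control period).
- capture(name): name is "scene" or "top"; returns a dict with "frame" (400x640x3 uint8, blue, green, red), "fx", "fy", "cx", "cy" (pixels), "R" (3x3) and "t" (3): a world point X has camera coordinates R X + t. Camera axes: x right, y down, z forward; pixel columns grow to the right and rows downward; lengths in mm; the calibration is good to about 2 mm. A picture is of the moment at which its call begins. There is no depth.
- close_job(): hands the job in, once; it reports no verdict.
The state is a dict: "t": time; "joints": joint angles; "joint_velocities": joint speeds; "effort": joint torques, N m; "tool_pos": TCP position; "eef_rot": TCP orientation; "force": force on the tool from outside, world axes, zero at the start; "ft_torque": the same for the moment, N m; "gripper_width": opening from 0.0 (shut) to 1.0 (fully open).
Only numpy, scipy, OpenCV 4.12 (cv2) and the standard library are available. Lean on these libraries where they do the work, as an engineer would, in place of code of your own. Each camera call takes 0.05 s, during which the arm holds its last target. There are 200 camera calls.

### The job

The food-sample pot with the blue lid has been pushed to the back under the low draining rack. Take the reacher by its squeeze handle, slide its jaws under the rack and squeeze the trigger just firmly enough to grip the pot without crushing it, and draw it out upright until it stands fully clear in front of the rack; then let go so that the jaws open and the reacher lies on the table. Do not touch the pot with the gripper or arm, do not knock the rack, and leave everything else where it is.

Things in the scene. Friction and masses are not known exactly. Their poses are not given: they have to be found in the camera images.
- pot_blue: the wanted food-sample pot, thin white plastic with a push-on BLUE lid: straight round pot 54 mm diameter, lid 58 mm diameter from 55 to 66 mm height, about 0.2 kg. Origin at the centre of its underside, z up its axis. Its wall buckles if either jaw presses on it with more than 5 N; about 1.5 N from each jaw is the least that drags it along the table
- pot_white: same size of pot with a WHITE lid, also under the rack, to be left alone; origin at the centre of its underside
- pot_yellow: same size of pot with a YELLOW lid, also under the rack, to be left alone; origin at the centre of its underside. The three pots stand side by side in any order, about 110 mm apart, their axes 150 to 190 mm behind the rack's front edge
- rack: fixed low steel draining rack, 500 mm wide (its y), 240 mm deep (its x); origin on the table under its centre. Its open front faces its own -x, front edge at x = -126 mm; a back plate hangs at x = +116 mm. Top: thin bars along x in a 12 mm tube frame, underside 84 mm, top 96 mm above the table. Legs 14 mm thick, at x = +-113, y = +-243 mm. Two steel tins stand on it near x = -60, y = +178 mm
- reacher: pick-up reacher, 400 mm long, about 0.28 kg, lying on its side on the table, 34 mm thick upward. Origin on its underside below the middle of the squeeze handle; +x along the tube to the jaws, +y from the fixed orange grip to the black trigger lever, z up. Handle from x = -90 to +102 mm, tube to 215 mm, red jaws to 315 mm. It need not be lifted: it can be slid along the table
- reacher_grip (a point): middle of the squeeze handle, 18 mm above the reacher's underside; axes as the reacher. Hold here from above, within 20 mm along x, one finger on the fixed grip (outer face at y = -31 mm) and one on the trigger lever (outer face at y = +30 mm): 61 mm apart at rest, 43 mm fully squeezed. Both faces reach from about 2 to 32 mm above the table
- reacher_bite (a point): midway between the jaws' rubber pads, 299 mm ahead of the reacher's origin on the line of the tube (y = 0), 17 mm above its underside; the pot's axis should be here, within about 8 mm along x, when the jaws close. As the lever comes in by d the fixed grip stays against its finger, so with fingers that close evenly the reacher shifts d/2 towards its +y
- trigger (a joint): angle of the trigger lever, rad: 0 at rest (jaws open), 0.26 squeezed home; hinged 72 mm ahead of the handle's middle. At that middle its return spring takes 7.8 N to start moving, 11.4 N at the end. Depending on wear the pads meet the pot at 0.125 to 0.175 rad (9 to 13 mm of travel, spring 9.5 to 10.2 N); from there each jaw presses with about 0.36 of the squeeze above the spring's
- jaw_left: red jaw on the reacher's +y side with its black rubber pad (30 mm long, 24 mm high, centred 17 mm above the table); origin at its pivot. The pads are worn by an unknown 0 to 5 mm each, so at rest they are 78 to 88 mm apart, and yield 1 mm per 8 N. The open jaws are 130 mm wide over their outer sides; both close together, 1.28 rad per rad of trigger
- jaw_right: the same jaw on the reacher's -y side; origin at its pivot. The pivots are 222 mm ahead of the reacher's origin, 18 mm to each side
- tin_low: steel tin 94 mm diameter, 30 mm high, on top of the rack, leave it alone; origin at the centre of its underside
- tin_high: smaller steel tin, 76 mm diameter, 26 mm high, standing on tin_low, leave it alone; origin at the centre of its underside
- test_box: small white and blue carton 75 x 50 x 45 mm on the table, leave it alone; origin at the centre of its underside
Mind the look-alikes: they are no part of the job. Leave any red look-alike of the pot_blue alone.

How it is judged (in metres and radians):
On the way, in this order (a step that is already met when the one before it is completed fails the run):
1. the reacher's two jaws grip the blue-lidded pot while it is still under the rack (contact force between each of jaw_left, jaw_right and pot_blue above 0.6 N and x of pot_blue in the frame of rack above -0.05 m), for 0.2 s.
2. the pot, still in the jaws, has been drawn out in front of the rack (contact force between each of jaw_left, jaw_right and pot_blue above 0.3 N and x of pot_blue in the frame of rack below -0.16 m), for 0.1 s.
At the end, for the whole second after the job is handed in: the blue-lidded pot stands upright and still on the table, its axis at least 34 mm in front of the rack's front edge (so the whole pot is clear of it), touched by nothing of the reacher; the reacher lies still on its side on the table with its trigger released (below 0.05 rad) (x of pot_blue in the frame of rack below -0.16 m and angle between pot_blue's own z axis and vertical below 0.1 rad and height (world z) of pot_blue below 0.008 m and linear speed of each of pot_blue, reacher below 0.02 m/s and contact force between reacher and pot_blue below 0.1 N and height (world z) of reacher below 0.01 m and angle between reacher's own z axis and vertical below 0.15 rad and value of joint trigger below 0.05 rad).
It fails at once if a jaw squeezes or pushes the pot with more than 5 N (contact force between any of jaw_left, jaw_right and pot_blue above 5 N).
It fails at once if the gripper or arm touches the blue-lidded pot (contact force between any of the fingers, the arm and pot_blue above 0.3 N).
It fails at once if the pot tips more than 20 degrees (angle between pot_blue's own z axis and vertical above 0.35 rad).
It fails at once if the rack is knocked with more than 10 N by the reacher, gripper or arm (contact force between any of reacher, the fingers, the arm and rack above 10 N).
It fails at once if another thing is moved more than 15 mm (distance of any of pot_white, pot_yellow, tin_low, tin_high, test_box from where it was at the start of the episode above 0.015 m).
It also fails if it takes over 61 s, if anything falls off the work surface, if the arm or the gripper's body presses on something with over 40 N, if the wrist force passes 120 N, or if a joint passes its speed limit or range.

## Working session

There is one attempt and no reset: what is moved stays moved. The work goes in short steps, Python scripts to look and compute and a shell command to move; the robot and the scene stay as the last step left them, time stands still between calls to the robot, and variables do not carry over. Pictures are saved under pics/ and viewed, about 8 in all and at most 12, crops included, and the job is handed in when it is done.

```bash
mkdir -p pics; python3 - <<'E'
from rig import *
import cv2,json,numpy as np
for n in("scene","top"):
    c=capture(n); cv2.imwrite(f"pics/{n}1.png",c["frame"])
    np.savez(f"{n}.npz",**{k:np.array(v) for k,v in c.items()})
    print(n,c["fx"],c["fy"],c["cx"],c["cy"],np.round(c["R"],4).tolist(),np.round(c["t"],1))
print(state(),tcp_to_grasp)
E
```

```text
scene 367.0021924495938 367.0021924495938 319.0720187513193 201.1358202792001 [[0.5944, 0.8041, 0.0103], [0.5986, -0.4339, -0.6733], [-0.5369, 0.4064, -0.7393]] [-377.1 -197.9 1625.1]
top 429.2612767987311 429.2612767987311 324.6941017716538 189.21812145316844 [[0.0018, -1.0, -0.0045], [-0.9838, -0.0009, -0.1791], [0.1791, 0.0047, -0.9838]] [  98.3  512.1 1603. ]
{'t': 0.1, 'joints': array([-1.2069161 ,  0.38418135,  0.01633621,  1.37103792, -0.00629768,
        1.38816878, -0.04651497]), 'joint_velocities': array([-0.00111462, -0.00314229,  0.00077519, -0.00167105,  0.00062102,
       -0.00118098,  0.00080959]), 'effort': array([ 4.78009242e-03, -6.29133940e+01,  8.48156288e-01, -3.72760105e+01,
        1.66007434e-02,  1.04776295e-02,  9.05525417e-05]), 'tool_pos': array([258.47686613, 568.56471004, 230.36658316]), 'eef_rot': array([ 0.1491131 ,  0.69120102, -0.15032222,  0.69094838]), 'force': array([-0.04820475, -0.16452645, -0.84454527]), 'ft_torque': array([-0.02477282, -0.00074146,  0.03135639]), 'gripper_width': 1.0008724244576772} -18.700000000000003
```

View pics/scene1.png

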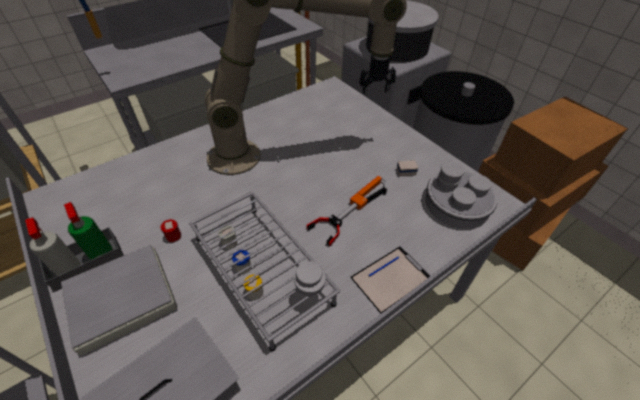

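View pics/top1.png

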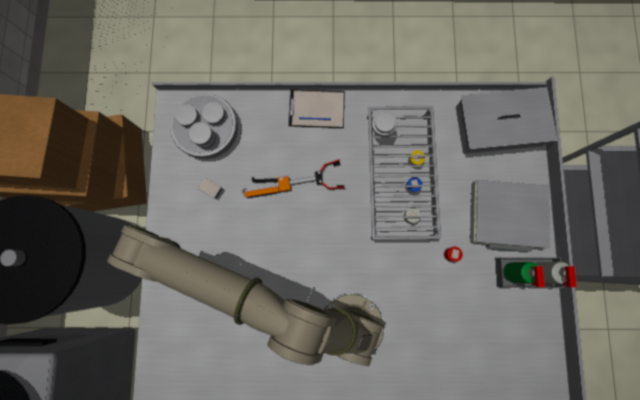

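The top picture shows the reacher at about (245–345, 160–197) with its jaws to the right. The rack is at (370–438, 107–241) with its front to the left. The lids are yellow (417,158), blue (414,185) and white (413,215). I'll enlarge this area.

```bash
python3 - <<'E'
import cv2
f=cv2.imread("pics/top1.png")
a=cv2.resize(f[145:210,235:360],None,fx=6,fy=6,interpolation=cv2.INTER_CUBIC)[:, :]
b=cv2.resize(f[98:250,355:450],None,fx=3.9,fy=3.9,interpolation=cv2.INTER_CUBIC)
cv2.imwrite("pics/a.png",a);cv2.imwrite("pics/b.png",b)
E
```

```text
(no output)
```

View pics/a.png

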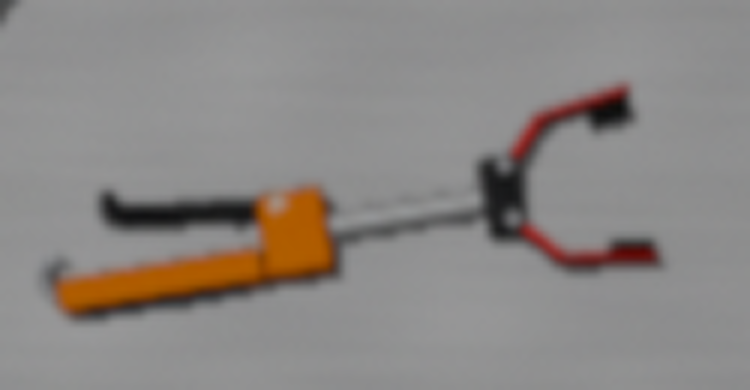

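View pics/b.png

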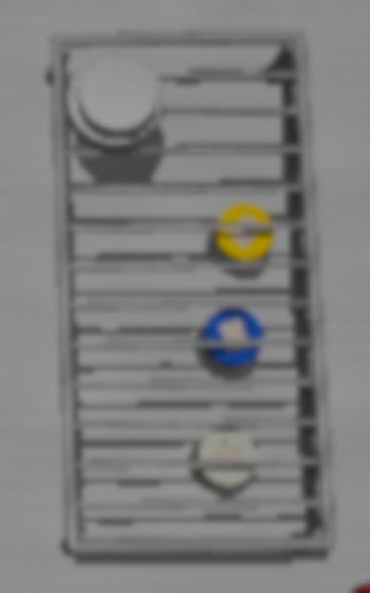

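Crop a shows the jaw pivots at (505,163) and (512,218), the jaw tips at (627,88) and (657,255), and the grip's end at (57,285)–(75,312). Crop b shows the rack's top corners at (52,40), (302,35), (328,550) and (65,553), and the blue lid centre at (233,337).

```bash
cat > h.py <<'E'
import numpy as np
from scipy.optimize import least_squares
d=dict(np.load("top.npz")); R=d["R"];t=d["t"];f=float(d["fx"]);cx=float(d["cx"]);cy=float(d["cy"])
def bp(u,v,z):
    r=R.T@np.array([(u-cx)/f,(v-cy)/f,1]); c=-R.T@t
    return c+r*(z-c[2])/r[2]
def pj(X):
    p=R@X+t; return np.array([f*p[0]/p[2]+cx,f*p[1]/p[2]+cy])
def fit(L,U,x0):
    def g(q):
        c,s=np.cos(q[2]),np.sin(q[2])
        return np.ravel([pj(np.array([q[0]+c*a-s*b,q[1]+s*a+c*b,z]))-u for (a,b,z),u in zip(L,U)])
    r=least_squares(g,x0,x_scale=[100,100,1]); return r.x,np.round(r.fun,2)
def loc(q,p):
    c,s=np.cos(q[2]),np.sin(q[2]); v=np.array(p[:2])-q[:2]; return np.array([c*v[0]+s*v[1],-s*v[0]+c*v[1]])
def wor(q,p):
    c,s=np.cos(q[2]),np.sin(q[2]); return np.array([q[0]+c*p[0]-s*p[1],q[1]+s*p[0]+c*p[1]])
E
python3 - <<'E'
from h import *
A=lambda u,v:np.array([(u+.5)/6-.5+235,(v+.5)/6-.5+145])
B=lambda u,v:np.array([(u+.5)/3.9-.5+355,(v+.5)/3.9-.5+98])
q,r=fit([(222,18,34),(222,-18,34),(315,65,29),(315,-65,29)],[A(505,163),A(512,218),A(627,88),A(657,255)],[500,0,-1.5])
print("reacher",q,r)
for n,p in dict(gripend1=(57,285),gripend2=(75,312),blocklow=(335,272),pin=(278,203),leverend=(108,215)).items(): print(n,loc(q,bp(*A(*p),30)))
k,r=fit([(-126,250,96),(122,250,96),(122,-250,96),(-126,-250,96)],[B(52,40),B(302,35),B(328,550),B(65,553)],[500,-300,-1.57])
print("rack",k,r)
for n,p in dict(yel=(244,232),blue=(233,337),white=(225,460)).items():
    w=bp(*B(*p),66); print(n,w,loc(k,w))
from rig import state
from scipy.spatial.transform import Rotation as Ro
s=state();print(Ro.from_quat(s["eef_rot"]).as_matrix().round(3))
print("cam",-R.T@t)
E
```

```text
reacher [528.75574143 341.54185216  -1.40734994] [-0.79  0.22 -0.49 -0.02  0.34 -2.25  0.93  1.98]
gripend1 [-73.47775408 -13.58163705]
gripend2 [-64.26336684 -33.01924198]
blocklow [105.25041823 -34.22374308]
pin [75.35883319 16.87141407]
leverend [-34.84496983  26.88193594]
rack [ 571.3239778  -194.66606403   -1.56217443] [-0.26  0.42  0.01  1.18  0.43 -0.59 -0.19 -0.87]
yel [ 634.24070073 -256.51467567   66.        ] [62.3887676  62.38113868]
blue [ 528.7816955 -241.9258376   66.       ] [ 46.89122637 -42.94816492]
white [ 408.26802274 -229.94817402   66.        ] [  33.8749644  -163.35408949]
[[-0.001  0.414  0.91 ]
 [-0.002  0.91  -0.414]
 [-1.    -0.002  0.   ]]
cam [ 216.6130704    91.21185462 1669.19848067]
```

```bash
cat > mv.py <<'E'
import sys
from h import *
from rig import state
from scipy.spatial.transform import Rotation as Ro
# usage: mv.py x y z yaw_of_reacher ; tool x down, tool y = reacher y ; prints turn(rad) shift(cm)
def go(x,y,z,yaw):
    s=state(); T=Ro.from_quat(s["eef_rot"]).as_matrix()
    X=np.array([0,0,-1.]);Y=np.array([-np.sin(yaw),np.cos(yaw),0]);G=np.c_[X,Y,np.cross(X,Y)]
    print("turn",Ro.from_matrix(T.T@G).as_rotvec().round(4),"shift cm",(T.T@(np.array([x,y,z])-s["tool_pos"])/10).round(3))
def say():
    s=state();T=Ro.from_quat(s["eef_rot"]).as_matrix()
    print("t",round(s["t"],2),"tcp",s["tool_pos"].round(2),"yaw",round(float(np.arctan2(-T[0,1],T[1,1])),4),"F",s["force"].round(2),"M",s["ft_torque"].round(3),"w",round(s["gripper_width"]*85.4,3))
if __name__=="__main__": say(); go(*map(float,sys.argv[1:5]))
E
python3 mv.py 529 339 110 -1.408
```

```text
t 0.1 tcp [258.48 568.56 230.37] yaw -0.4267 F [-0.05 -0.16 -0.84] M [-0.025 -0.001  0.031] w 85.475
turn [9.813e-01 9.000e-04 1.600e-03] shift cm [12.054 -9.681 34.127]
```

```bash
python3 -m handwheel '[[[0.98,0,0],[12,-9.7,34.1],8.54],[[0.98,0,0],[12,-9.7,34.1],8.54],[[0.98,0,0],[12,-9.7,34.1],8.54],[[0.98,0,0],[12,-9.7,34.1],8.54],[[0.98,0,0],[12,-9.7,34.1],8.54],[[0.98,0,0],[12,-9.7,34.1],8.54],[[0.98,0,0],[12,-9.7,34.1],8.54],[[0.98,0,0],[12,-9.7,34.1],8.54],[[0.98,0,0],[12,-9.7,34.1],8.54],[[0.98,0,0],[12,-9.7,34.1],8.54]]'; python3 mv.py 529 339 50 -1.408
python3 - <<'E'
from rig import *
import cv2,numpy as np
c=capture("scene");np.savez("scene.npz",**{k:np.array(v) for k,v in c.items()});a=cv2.resize(c["frame"][140:270,270:430],None,fx=4,fy=4,interpolation=cv2.INTER_CUBIC)
c=capture("top");b=cv2.resize(c["frame"][140:220,235:365],None,fx=4.92,fy=4.92,interpolation=cv2.INTER_CUBIC)
b=cv2.copyMakeBorder(b,0,0,0,max(0,640-b.shape[1]),0)[:,:640]
cv2.imwrite("pics/c.png",np.vstack([a[100:520][:, :640],b])[:800]) if 0 else cv2.imwrite("pics/c.png",cv2.resize(np.vstack([a,b]),None,fx=.65,fy=.65))
E
```

```text
t: 1.1
tool_pos: [528.5, 338.5, 109.9]
eef_rot: [0.457, 0.539, -0.459, 0.539]
force: [-1.0, 0.3, 0.6]
gripper_width: 1.001
t 1.1 tcp [528.48 338.5  109.88] yaw -1.4077 F [-1.02  0.28  0.65] M [0.067 0.046 0.026] w 85.444
turn [0.0003 0.0019 0.0023] shift cm [ 5.988  0.074 -0.052]
```

View pics/c.png

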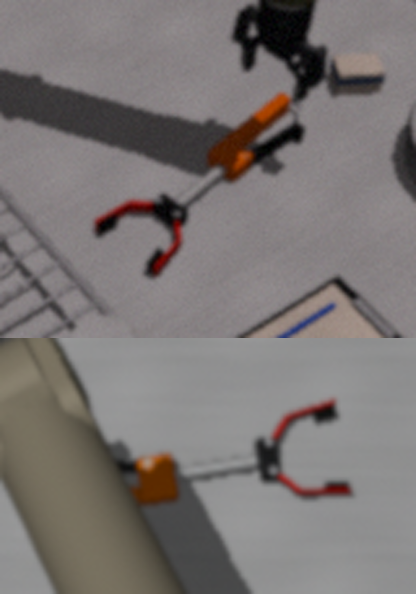

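The combined picture shows the open fingers above the handle (upper part), and the jaws and tube as measured before (lower part). I'll lower the fingers round the handle.

```bash
python3 -m handwheel '[[[0,0,0],[3,0.07,-0.05],8.54],[[0,0,0],[6,0.07,-0.05],8.54],[[0,0,0],[8.5,0.07,-0.05],8.54],[[0,0,0],[10.7,0.07,-0.05],8.54],[[0,0,0],[10.7,0.07,-0.05],8.54],[[0,0,0],[10.7,0.07,-0.05],8.54]]'; python3 mv.py 529 339 2 -1.408
python3 - <<'E'
from rig import *
import cv2,numpy as np
c=capture("scene");a=cv2.resize(c["frame"][150:260,290:430],None,fx=5,fy=5,interpolation=cv2.INTER_CUBIC)
cv2.imwrite("pics/d.png",a)
E
```

```text
t: 1.8
tool_pos: [527.4, 342.4, 4.3]
eef_rot: [0.456, 0.541, -0.457, 0.54]
force: [-0.1, 0.6, 0.2]
gripper_width: 1.001
t 1.8 tcp [527.35 342.44   4.31] yaw -1.4024 F [-0.13  0.56  0.21] M [-0.049 -0.032  0.002] w 85.524
turn [ 0.0056 -0.0001  0.0016] shift cm [0.231 0.105 0.367]
```

View pics/d.png

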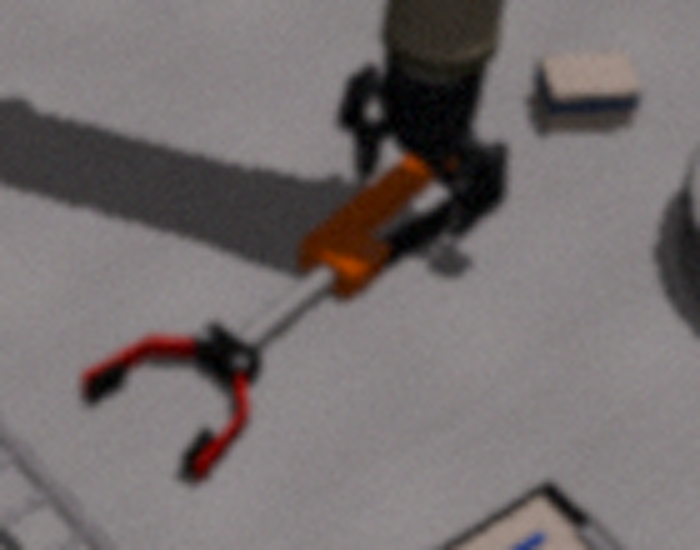

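The picture shows the two fingers straddling the handle, grip on the left and trigger on the right, touching nothing. I'll close lightly in stages.

```bash
python3 -m handwheel '[[[0.0056,0,0],[0.23,0.1,0.36],7],[[0.0056,0,0],[0.23,0.1,0.36],6.5],[[0.0056,0,0],[0.23,0.1,0.36],6.3],[[0.0056,0,0],[0.23,0.1,0.36],6.3],[[0.0056,0,0],[0.23,0.1,0.36],6.3]]'; python3 mv.py 529 339 2 -1.408;  python3 -m handwheel '[[[0,0,0],[0,0,0],6.1],[[0,0,0],[0,0,0],6.1],[[0,0,0],[0,0,0],6.1]]';python3 mv.py 529 339 2 -1.408; python3 -m handwheel '[[[0,0,0],[0,0,0],6.0],[[0,0,0],[0,0,0],6.0],[[0,0,0],[0,0,0],6.0]]';python3 mv.py 529 339 2 -1.408
```

```text
t: 2.35
tool_pos: [530.5, 339.3, 3.7]
eef_rot: [0.459, 0.539, -0.457, 0.539]
force: [1.3, -1.1, 3.7]
gripper_width: 0.74
t 2.35 tcp [530.54 339.31   3.67] yaw -1.4089 F [ 1.27 -1.05  3.69] M [-0.012 -0.214 -0.064] w 63.154
turn [-0.0009 -0.0014 -0.0016] shift cm [ 0.167 -0.157  0.006]
t: 2.65
tool_pos: [530.1, 339.5, 3.9]
eef_rot: [0.458, 0.539, -0.457, 0.539]
force: [-3.8, -0.9, 6.2]
gripper_width: 0.713
t 2.65 tcp [530.1  339.46   3.93] yaw -1.4086 F [-3.83 -0.89  6.23] M [-0.216  0.665 -0.12 ] w 60.89
turn [-0.0006 -0.0016 -0.001 ] shift cm [ 0.193 -0.116  0.028]
t: 2.95
tool_pos: [529.7, 339.4, 4.1]
eef_rot: [0.458, 0.539, -0.457, 0.539]
force: [-3.2, -2.6, 6.9]
gripper_width: 0.704
t 2.95 tcp [529.66 339.43   4.14] yaw -1.4084 F [-3.22 -2.64  6.86] M [-0.327  0.644  0.069] w 60.115
turn [-0.0004 -0.0015 -0.0002] shift cm [ 0.214 -0.073  0.032]
```

```bash
python3 -m handwheel '[[[0,0,0],[-0.2,0,0],6.0],[[0,0,0],[-0.2,0,0],6.0],[[0,0,0],[-0.2,0,0],6.0]]';python3 mv.py 529 339 6 -1.408;  python3 -m handwheel '[[[0,0,0],[-0.2,0,0],5.9],[[0,0,0],[-0.2,0,0],5.9],[[0,0,0],[-0.2,0,0],5.9],[[0,0,0],[-0.2,0,0],5.9]]';python3 mv.py 529 339 6 -1.408
```

```text
t: 3.25
tool_pos: [529.4, 339.2, 5.7]
eef_rot: [0.458, 0.539, -0.458, 0.538]
force: [0.8, -0.7, -1.3]
gripper_width: 0.707
t 3.25 tcp [529.39 339.19   5.7 ] yaw -1.4085 F [ 0.77 -0.7  -1.34] M [-0.077  0.019 -0.009] w 60.343
turn [-0.0005 -0.0011  0.0006] shift cm [-0.03  -0.042  0.012]
t: 3.65
tool_pos: [529.2, 339.2, 7.5]
eef_rot: [0.458, 0.539, -0.458, 0.538]
force: [0.1, -0.3, -2.0]
gripper_width: 0.696
t 3.65 tcp [529.24 339.15   7.52] yaw -1.4085 F [ 0.11 -0.35 -1.99] M [-0.059 -0.005 -0.09 ] w 59.403
turn [-0.0005 -0.001   0.0009] shift cm [ 0.152 -0.026  0.011]
```

The grip is light and the handle is held. Next I'll slide to a staging pose in front of the rack, heading along the rack's x, and measure there.

```bash
python3 mv.py 520 280 6 -1.562
```

```text
t 3.65 tcp [529.24 339.15   7.52] yaw -1.4085 F [ 0.11 -0.35 -1.99] M [-0.059 -0.005 -0.09 ] w 59.403
turn [ 0.1535 -0.001   0.0009] shift cm [ 0.148 -1.867  5.688]
```

```bash
python3 -m handwheel '[[[0.03,-0.001,0.001],[0.1,-0.37,1.1],5.9],[[0.06,-0.001,0.001],[0.1,-0.75,2.3],5.9],[[0.09,-0.001,0.001],[0.1,-1.1,3.4],5.9],[[0.12,-0.001,0.001],[0.1,-1.5,4.5],5.9],[[0.153,-0.001,0.001],[0.1,-1.87,5.7],5.9],[[0.153,-0.001,0.001],[0.1,-1.87,5.7],5.9],[[0.153,-0.001,0.001],[0.1,-1.87,5.7],5.9]]'
python3 mv.py 520 57 6 -1.562
python3 - <<'E'
from rig import *
import cv2,numpy as np
c=capture("top");b=cv2.resize(c["frame"][140:220,290:430],None,fx=5.7,fy=5.7,interpolation=cv2.INTER_CUBIC)
cv2.imwrite("pics/e.png",b)
E
```

```text
t: 4.35
tool_pos: [520.0, 278.7, 6.4]
eef_rot: [0.498, 0.502, -0.498, 0.502]
force: [-0.3, -0.4, -0.7]
gripper_width: 0.692
t 4.35 tcp [519.97 278.75   6.41] yaw -1.5627 F [-0.31 -0.44 -0.67] M [-0.267 -0.02  -0.031] w 59.057
turn [-0.0007  0.0009  0.0004] shift cm [ 0.06  -0.177 22.174]
```

View pics/e.png

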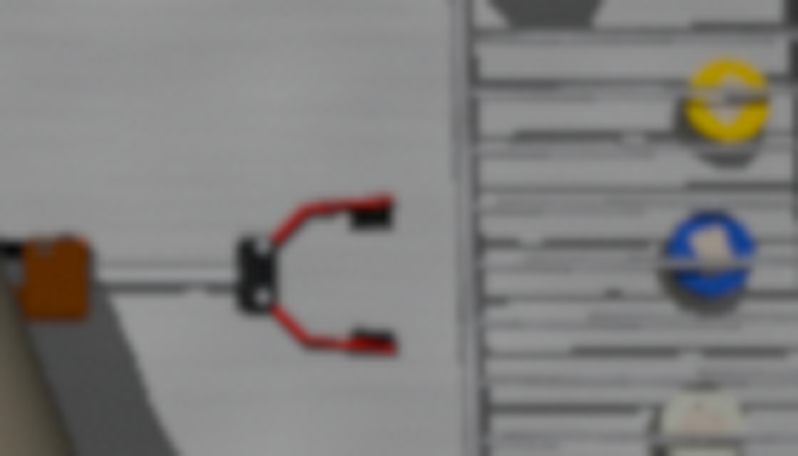

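The jaws are square in front of the rack. Pivots are at (263,244) and (263,297), tips at (390,200) and (395,350), and the blue lid at (710,255).

```bash
python3 - <<'E'
from h import *
A=lambda u,v:np.array([(u+.5)/5.7-.5+290,(v+.5)/5.7-.5+140])
a,b=bp(*A(263,244),34),bp(*A(263,297),34); c,d=bp(*A(390,200),28),bp(*A(395,350),28)
print(a,b,c,d,"mid",(a+b)/2,(c+d)/2)
print("pin72",bp(*A(40,242),34),"block102",bp(*A(91,280),17))
for p in[(710,255),(728,102),(703,420)]: print(bp(*A(*p),66))
E
```

```text
[541.2394805   56.25994238  34.        ] [504.58174939  56.36376841  34.        ] [573.26645221 -31.03926284  28.        ] [469.23171075 -33.16754315  28.        ] mid [522.91061494  56.31185539  34.        ] [521.24908148 -32.103403    28.        ]
pin72 [542.49491278 208.22975877  34.        ] block102 [519.31183118 174.05778494  17.        ]
[ 527.67327897 -241.0409313    66.        ]
[ 632.78686833 -256.90172109   66.        ]
[ 416.97001963 -232.50311864   66.        ]
```

```bash
python3 -m handwheel '[[[0,0.001,0],[0.02,0,1.5],5.9],[[0,0.001,0],[0.04,-0.02,3.5],5.9],[[0,0.001,0],[0.05,-0.03,5.5],5.9],[[0,0.001,0],[0.05,-0.04,7.5],5.9],[[0,0.001,0],[0.05,-0.06,9.5],5.9],[[0,0.001,0],[0.05,-0.07,11.5],5.9],[[0,0.001,0],[0.05,-0.08,13.5],5.9],[[0,0.001,0],[0.05,-0.09,15.5],5.9],[[0,0.001,0],[0.05,-0.1,17.5],5.9],[[0,0.001,0],[0.05,-0.11,19.5],5.9],[[0,0.001,0],[0.05,-0.12,21],5.9],[[0,0.001,0],[0.05,-0.13,22.1],5.9]]'
python3 mv.py 520.5 57.5 6 -1.562;python3 -m handwheel '[[[0,0,0],[0,0,0],5.9],[[0,0,0],[0,0,0],5.9]]'; python3 mv.py 520.5 57.5 6 -1.562
python3 - <<'E'
from rig import *
import cv2,numpy as np
c=capture("top");b=cv2.resize(c["frame"][150:220,340:440],None,fx=7,fy=7,interpolation=cv2.INTER_CUBIC)
cv2.imwrite("pics/f.png",b)
E
```

```text
t: 5.6
tool_pos: [520.8, 57.6, 6.1]
eef_rot: [0.498, 0.502, -0.498, 0.502]
force: [-1.2, 1.4, 0.7]
gripper_width: 0.693
t 5.6 tcp [520.77  57.55   6.13] yaw -1.5619 F [-1.23  1.4   0.65] M [ 0.318 -0.062  0.04 ] w 59.222
turn [ 0.0001 -0.0007 -0.    ] shift cm [ 0.013 -0.027  0.005]
t: 5.8
tool_pos: [520.7, 57.2, 6.0]
eef_rot: [0.498, 0.502, -0.498, 0.502]
force: [-0.2, -1.2, -0.3]
gripper_width: 0.693
t 5.8 tcp [520.74  57.23   6.03] yaw -1.5625 F [-0.18 -1.24 -0.31] M [-0.385 -0.134 -0.065] w 59.171
turn [-0.0005 -0.0003  0.0002] shift cm [ 0.003 -0.023 -0.027]
```

View pics/f.png

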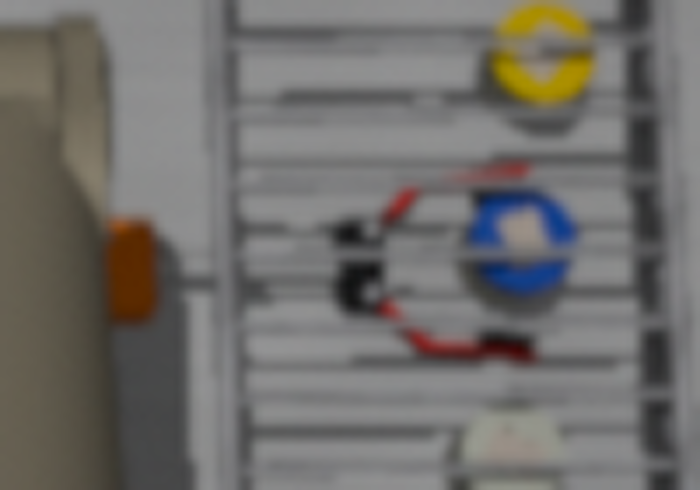

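The jaws straddle the pot, with pads at about (507,185) and (507,345) and the lid at (523,242). Corrected for parallax, that is centred along x and about 3 mm off sideways, as planned. I'll squeeze in steps and sample width and lid position.

```bash
cat > smp.py <<'E'
import sys,cv2,numpy as np
from rig import *
from mv import say
W=[];P=[]
for i in range(int(sys.argv[1])):
    f=capture("top")["frame"].astype(int); s=state(); W.append(s["gripper_width"]*85.4)
    b=(f[...,0]-np.maximum(f[...,1],f[...,2])).clip(0)[160:215,340:435]; b[b<40]=0
    r=(f[...,2]-np.maximum(f[...,1],f[...,0])).clip(0)[160:215,340:435]; r[r<40]=0; r[:, 75:]=0
    g=np.mgrid[160:215,340:435]
    P.append([(b*g[1]).sum()/b.sum(),(b*g[0]).sum()/b.sum()]+[(r[k]*g[0][k]).sum()/max(1,r[k].sum()) for k in(slice(0,27),slice(27,55))])
print("w %.3f sd %.3f"%(np.mean(W),np.std(W)),"lid u,v, jawL v, jawR v",np.mean(P,0).round(3),"sd",np.std(P,0).round(3)); say()
E
python3 smp.py 8
python3 -m handwheel '[[[0,0,0],[0,0,0],5.8],[[0,0,0],[0,0,0],5.6],[[0,0,0],[0,0,0],5.4],[[0,0,0],[0,0,0],5.3],[[0,0,0],[0,0,0],5.3],[[0,0,0],[0,0,0],5.3]]'; python3 smp.py 8
```

```text
w 59.110 sd 0.130 lid u,v, jawL v, jawR v [414.451 184.059 180.431 194.45 ] sd [0.022 0.023 0.062 0.062]
t 6.25 tcp [520.68  58.05   6.08] yaw -1.5613 F [ 0.03  0.38 -0.27] M [-0.02   0.029 -0.076] w 58.985
t: 6.85
tool_pos: [520.7, 58.3, 6.1]
eef_rot: [0.498, 0.503, -0.497, 0.502]
force: [-1.8, 1.8, 1.2]
gripper_width: 0.625
w 53.174 sd 0.178 lid u,v, jawL v, jawR v [414.543 184.374 181.759 193.802] sd [0.017 0.021 0.013 0.055]
t 7.25 tcp [520.81  58.24   6.14] yaw -1.561 F [-0.6   2.66  0.91] M [ 0.376  0.268 -0.058] w 53.075
```

The lid moved 1.2 mm, so the left pad already touches and is pushing the pot. When the right pad touches, that drift will stop. I'll continue in small steps.

```bash
python3 -m handwheel '[[[0,0,0],[0,0,0],5.25],[[0,0,0],[0,0,0],5.2],[[0,0,0],[0,0,0],5.2]]'|tail -1; python3 smp.py 5;  python3 -m handwheel '[[[0,0,0],[0,0,0],5.17],[[0,0,0],[0,0,0],5.15],[[0,0,0],[0,0,0],5.15]]'|tail -1; python3 smp.py 5
```

```text
gripper_width: 0.607
w 52.103 sd 0.251 lid u,v, jawL v, jawR v [414.451 184.39  181.733 192.035] sd [0.003 0.003 0.028 0.025]
t 7.8 tcp [520.76  58.2    6.14] yaw -1.5612 F [-2.88  1.1   3.21] M [ 0.176  0.529 -0.037] w 52.065
gripper_width: 0.604
w 51.681 sd 0.255 lid u,v, jawL v, jawR v [414.376 184.623 181.765 192.133] sd [0.022 0.027 0.04  0.033]
t 8.35 tcp [520.72  58.13   6.13] yaw -1.5612 F [-2.57  1.2   3.38] M [ 0.096  0.538 -0.035] w 51.713
```

```bash
python3 -m handwheel '[[[0,0,0],[0,0,0],5.12],[[0,0,0],[0,0,0],5.12],[[0,0,0],[0,0,0],5.12]]'|tail -1; python3 smp.py 5;  python3 -m handwheel '[[[0,0,0],[0,0,0],5.09],[[0,0,0],[0,0,0],5.09],[[0,0,0],[0,0,0],5.09]]'|tail -1; python3 smp.py 5
```

```text
gripper_width: 0.602
w 51.490 sd 0.224 lid u,v, jawL v, jawR v [414.484 184.76  181.734 192.184] sd [0.022 0.034 0.013 0.017]
t 8.9 tcp [520.79  58.16   6.16] yaw -1.5612 F [-1.79  0.66  1.35] M [ 0.087  0.493 -0.03 ] w 51.669
gripper_width: 0.599
w 51.160 sd 0.173 lid u,v, jawL v, jawR v [414.443 184.773 181.659 192.148] sd [0.018 0.011 0.025 0.04 ]
t 9.45 tcp [520.76  58.16   6.15] yaw -1.5612 F [-2.89  1.04  2.46] M [ 0.082  0.517 -0.02 ] w 51.385
```

```bash
python3 - <<'E'
from rig import *
import cv2
c=capture("top");b=cv2.resize(c["frame"][165:210,380:435],None,fx=12,fy=12,interpolation=cv2.INTER_CUBIC)
cv2.imwrite("pics/g.png",b)
E
```

```text
(no output)
```

View pics/g.png

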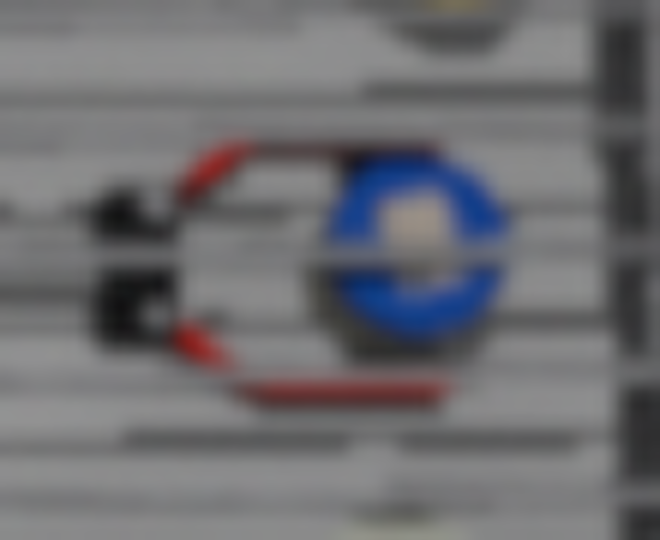

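The picture shows the jaws symmetric about the pot (red bars at v 148 and 388, pot axis about 268), and the lid has stopped drifting, so both pads are just touching. I'll try a short 4 mm pull to test the grip.

```bash
python3 -m handwheel '[[[0,0,0],[0,0,-0.15],5.08],[[0,0,0],[0,0,-0.3],5.08],[[0,0,0],[0,0,-0.4],5.08],[[0,0,0],[0,0,-0.4],5.08]]'|tail -1; python3 smp.py 6
```

```text
gripper_width: 0.597
w 51.022 sd 0.175 lid u,v, jawL v, jawR v [414.367 184.871 181.788 192.091] sd [0.012 0.01  0.015 0.021]
t 10.2 tcp [520.94  62.17   6.22] yaw -1.5612 F [ 0.69 -2.09  0.2 ] M [-0.395 -0.248  0.131] w 50.997
```

It mostly slipped. I'll go back and squeeze a little more.

```bash
python3 -m handwheel '[[[0,0,0],[0,0,0.2],5.08],[[0,0,0],[0,0,0.4],5.06],[[0,0,0],[0,0,0.4],5.06],[[0,0,0],[0,0,0.4],5.06]]'|tail -1; python3 smp.py 6;python3 -m handwheel '[[[0,0,0],[0,0,0],5.04],[[0,0,0],[0,0,0],5.04],[[0,0,0],[0,0,0],5.04]]'|tail -1; python3 smp.py 6
```

```text
gripper_width: 0.593
w 50.765 sd 0.175 lid u,v, jawL v, jawR v [414.452 184.824 181.609 191.886] sd [0.015 0.032 0.019 0.023]
t 10.9 tcp [521.    58.38   6.24] yaw -1.561 F [0.46 1.76 1.48] M [0.496 0.02  0.104] w 50.852
gripper_width: 0.592
w 50.792 sd 0.157 lid u,v, jawL v, jawR v [414.454 184.846 181.597 191.744] sd [0.015 0.023 0.024 0.029]
t 11.5 tcp [520.95  58.38   6.22] yaw -1.561 F [-1.49  2.26  2.85] M [0.434 0.162 0.11 ] w 50.511
```

```bash
for o in 1; do python3 -m handwheel '[[[0,0,0],[0,0,0],5.02],[[0,0,0],[0,0,0],5.02],[[0,0,0],[0,0,0],5.02]]'|tail -1; python3 smp.py 6; done; python3 -m handwheel '[[[0,0,0],[0,0,0],5.0],[[0,0,0],[0,0,0],5.0],[[0,0,0],[0,0,0],5.0]]'|tail -1; python3 smp.py 6
```

```text
gripper_width: 0.594
w 50.565 sd 0.174 lid u,v, jawL v, jawR v [414.453 184.862 181.689 191.796] sd [0.007 0.009 0.01  0.018]
t 12.1 tcp [520.94  58.38   6.26] yaw -1.561 F [-1.33  2.61  4.05] M [0.45  0.26  0.035] w 50.289
gripper_width: 0.587
w 50.429 sd 0.170 lid u,v, jawL v, jawR v [414.452 184.815 181.582 191.764] sd [0.002 0.003 0.009 0.058]
t 12.7 tcp [520.93  58.37   6.28] yaw -1.561 F [-2.91  2.16  4.6 ] M [0.325 0.411 0.066] w 50.528
```

The jaw positions have levelled off and the servo error is growing. I'll try another pull.

```bash
python3 -m handwheel '[[[0,0,0],[0,0,-0.1],5.0],[[0,0,0],[0,0,-0.2],5.0],[[0,0,0],[0,0,-0.3],5.0],[[0,0,0],[0,0,-0.4],5.0],[[0,0,0],[0,0,-0.4],5.0]]'|tail -1; python3 smp.py 6
```

```text
gripper_width: 0.589
w 50.305 sd 0.154 lid u,v, jawL v, jawR v [413.523 184.961 181.75  191.724] sd [0.011 0.035 0.104 0.031]
t 13.5 tcp [520.95  62.33   6.3 ] yaw -1.561 F [-0.14 -4.93  3.5 ] M [-1.057 -0.017  0.035] w 50.287
```

The lid followed 3.6 of 4 mm, so the pot is gripped. I'll draw it out gently with a hair more squeeze.

```bash
python3 -m handwheel '[[[0,0,0],[0,0,-0.1],4.99],[[0,0,0],[0,0,-0.3],4.99],[[0,0,0],[0,0,-0.7],4.99],[[0,0,0],[0,0,-1.2],4.99],[[0,0,0],[0,0,-1.8],4.99],[[0,0,0],[0,0,-2.4],4.99],[[0,0,0],[0,0,-3.0],4.99],[[0,0,0],[0,0,-3.6],4.99],[[0,0,0],[0,0,-4.2],4.99],[[0,0,0],[0,0,-4.7],4.99],[[0,0,0],[0,0,-5.0],4.99],[[0,0,0],[0,0,-5.0],4.99]]'|tail -1; python3 smp.py 4
```

```text
gripper_width: 0.59
w 50.318 sd 0.179 lid u,v, jawL v, jawR v [399.86  185.02  181.877 190.829] sd [0.012 0.022 0.008 0.008]
t 14.9 tcp [520.31 113.44   6.33] yaw -1.5601 F [0.24 2.67 2.98] M [ 0.208 -0.004 -0.06 ] w 50.063
```

```bash
python3 -m handwheel '[[[0,0,0],[0,0,-0.2],4.99],[[0,0,0],[0,0,-0.6],4.99],[[0,0,0],[0,0,-1.2],4.99],[[0,0,0],[0,0,-2],4.99],[[0,0,0],[0,0,-2.9],4.99],[[0,0,0],[0,0,-3.8],4.99],[[0,0,0],[0,0,-4.7],4.99],[[0,0,0],[0,0,-5.6],4.99],[[0,0,0],[0,0,-6.5],4.99],[[0,0,0],[0,0,-7.3],4.99],[[0,0,0],[0,0,-7.8],4.99],[[0,0,0],[0,0,-8],4.99]]'|tail -1; python3 -m handwheel '[[[0,0,0],[0,0,-0.2],4.99],[[0,0,0],[0,0,-0.6],4.99],[[0,0,0],[0,0,-1.2],4.99],[[0,0,0],[0,0,-2],4.99],[[0,0,0],[0,0,-3],4.99],[[0,0,0],[0,0,-4],4.99],[[0,0,0],[0,0,-5],4.99],[[0,0,0],[0,0,-6],4.99],[[0,0,0],[0,0,-7],4.99],[[0,0,0],[0,0,-8],4.99],[[0,0,0],[0,0,-9],4.99],[[0,0,0],[0,0,-9.6],4.99]]'|tail -1
python3 -m handwheel '[[[0,0,0],[0,0,0],4.99],[[0,0,0],[0,0,0],4.99],[[0,0,0],[0,0,0],4.99]]'
python3 mv.py 520 290 6 -1.562; python3 - <<'E'
from rig import *
import cv2
c=capture("top");b=cv2.resize(c["frame"][145:225,290:430],None,fx=5,fy=5,interpolation=cv2.INTER_CUBIC)
cv2.imwrite("pics/i.png",b)
E
```

```text
gripper_width: 0.588
gripper_width: 0.591
t: 17.6
tool_pos: [517.7, 292.5, 6.7]
eef_rot: [0.498, 0.504, -0.496, 0.502]
force: [-0.1, 2.1, -1.7]
gripper_width: 0.587
t 17.6 tcp [517.69 292.51   6.66] yaw -1.5577 F [-0.1   2.06 -1.69] M [ 0.279  0.034 -0.026] w 50.093
turn [ 0.0043 -0.004  -0.    ] shift cm [0.065 0.228 0.254]
```

View pics/i.png

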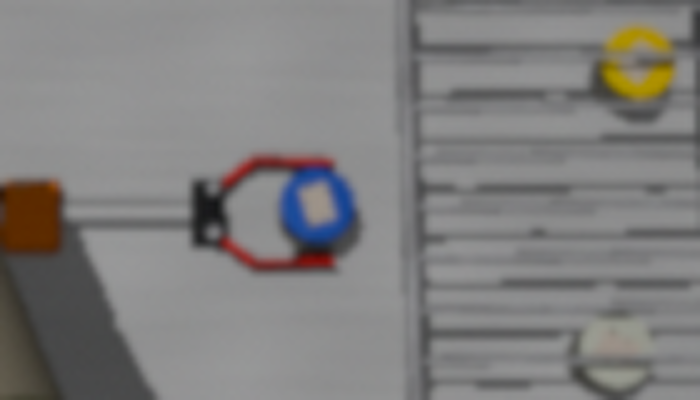

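The pot is out in front of the rack, lid at (318,206) and front rail at u≈405, and it is upright in the jaws. I'll release slowly.

```bash
python3 -m handwheel '[[[0,0,0],[0,0,0],5.1],[[0,0,0],[0,0,0],5.3],[[0,0,0],[0,0,0],5.5],[[0,0,0],[0,0,0],5.7],[[0,0,0],[0,0,0],5.9],[[0,0,0],[0,0,0],6.1],[[0,0,0],[0,0,0],6.3],[[0,0,0],[0,0,0],7],[[0,0,0],[0,0,0],8.54],[[0,0,0],[0,0,0],8.54],[[0,0,0],[0,0,0],8.54],[[0,0,0],[0,0,0],8.54]]'; python3 -m handwheel '[[[0,0,0],[-0.5,0,0],8.54],[[0,0,0],[-1.5,0,0],8.54],[[0,0,0],[-3,0,0],8.54],[[0,0,0],[-5,0,0],8.54],[[0,0,0],[-8,0,0],8.54],[[0,0,0],[-12,0,0],8.54],[[0,0,0],[-16,0,0],8.54],[[0,0,0],[-16,0,0],8.54],[[0,0,0],[-16,0,0],8.54]]'
python3 - <<'E'
from rig import *
import cv2,numpy as np
c=capture("top");b=cv2.resize(c["frame"][145:225,230:430],None,fx=4,fy=4,interpolation=cv2.INTER_CUBIC)
c=capture("scene");a=cv2.resize(c["frame"][130:260,190:430],None,fx=2,fy=2)
a=cv2.copyMakeBorder(a,0,0,0,800-a.shape[1],cv2.BORDER_CONSTANT)
cv2.imwrite("pics/j.png",np.vstack([b,a]))
E
```

```text
t: 18.85
tool_pos: [517.8, 292.4, 6.7]
eef_rot: [0.498, 0.504, -0.496, 0.502]
force: [-0.1, -0.4, 0.9]
gripper_width: 1.001
t: 19.75
tool_pos: [518.6, 292.1, 169.3]
eef_rot: [0.499, 0.504, -0.494, 0.502]
force: [-0.6, 0.2, -0.7]
gripper_width: 1.003
```

View pics/j.png

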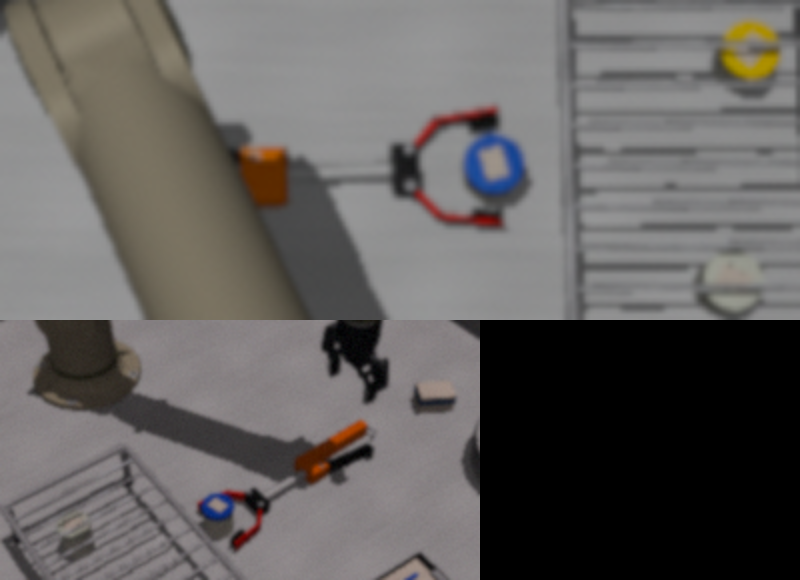

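Released. The jaws are open with a visible gap on both sides of the pot, the reacher lies flat, and the arm is clear. One last numeric check, then I'll hand in.

```bash
python3 - <<'E'
from h import *
from rig import close_job
k=[571.3,-194.7,-1.562]
A=lambda u,v:((u+.5)/4-.5+230,(v+.5)/4-.5+145)
for n,p in dict(blue=(494,164),yel=(751,51),white=(732,283)).items():
    w=bp(*A(*p),66);print(n,w.round(1),loc(k,w).round(1))
print(close_job())
E
```

```text
blue [522.4  -9.1  66. ] [-186.   -47.2]
yel [ 633.2 -257.2   66. ] [63.  61.4]
white [ 409.  -231.1   66. ] [  35.  -162.6]
the job is handed in; nothing more can be done
None
```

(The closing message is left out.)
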